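# Turn the magnifier arm of the trimming stand end for end

### The arm

A 7-joint arm with a two-finger parallel gripper is mounted at the origin on the work surface. World frame = base frame: x ahead of the robot, y to its left, z up, the work surface at z = 0. Lengths are in m, angles in rad, forces in N, time in s.
With the tool pointing down it reaches from about 0.4 to 0.85 m from the base axis. Payload 4.5 kg.
Tool frame: the origin (TCP) lies on the mounting face of the last link; the fingertips stand 173 mm ahead of it and the grasp point (between the pads) lies 155 mm ahead of it; x points along the fingers, y is the direction in which the jaws open and shut, and the axes are right-handed (so a half turn about x gives the same grasp; the last joint's range is limited). The gripper opens to 85 mm and grips with 20 to 120 N. Pads are 22 mm wide; open, the fingers measure 114 mm over their backs; the gripper's body (76 mm by 85 mm) begins 54 mm behind the grasp point. The pads swing forward as they close: fully open they stand 13 mm farther back than shut.
Start: joints at [0.034, 0.689, -0.195, 1.565, 0.157, 0.902, -0.215], TCP at [0.625, 0, 0.405] pointing down, gripper open.
Joint ranges: [-3.01, 3.01], [-0.46, 2.08], [-1.47, 1.51], [0.13, 2.56], [-1, 4.14], [0.04, 2.09], [-2.66, 2.66]. Speed limits (rad/s): [2.57, 2.57, 3.14, 3.14, 3.14, 3.14, 3.14].

### API

Orientations are given as a unit quaternion [x, y, z, w].
In Python, from rig import r, eoat, planner, imaging gives the robot as it stands. The module is installed in compiled form; this text tells all that it offers. Calls block until the motion is done:
- r.goto(position, orientation): joint-space move of the TCP to a pose.
- r.movel(position, ori=None, max_speed=0.15, threshold=None): straight line of the TCP; ori=None keeps the orientation; max_speed is the mean speed in m/s. With threshold (N) it stops when the force on the tool has changed by that much, and returns True; else False.
- r.movej(angles): joint-space move.
- eoat.open_gripper() and eoat.clamp(): open the fingers fully, or close them until they stop; the grip force is fixed at half the most.
- r.hold(seconds).
- planner.ik(position, orientation): joint angles nearest the present ones, or None.
- r.sense(): the state.
- imaging.grab_frame(name): name is "scene" or "side" or "wrist"; returns the picture (420x560x3 uint8, red, green, blue); there is no depth.
- imaging.get_calibration(name): a dict with "fx", "fy", "cx", "cy" (pixels), "k1" (the pictures are not rectified: a ray, as slopes to the right and down, at radius r is drawn at 1 + k1 r^2 times it, then the intrinsics apply), "R" (3x3) and "t" (3): a world point X has camera coordinates R X + t. Camera axes: x right, y down, z forward; pixel columns grow to the right and rows downward; lengths in m; the calibration is good to about 2 mm. A picture is of the moment at which its call begins: read the wrist's pose just before it. get_calibration takes no time and is no camera call; for the wrist camera it gives the pose at the moment of the call.
A pose or a line that the arm cannot do raises r.Unreachable and nothing moves.
- r.finish_job(): hands the job in, once; it reports no verdict.
The state is a dict: "time_s": time; "q": joint angles; "qd": joint speeds; "joint_efforts": joint torques, N m; "eef_pos": TCP position; "ee_rot": TCP orientation; "wrist_force": force on the tool from outside, world axes, zero at the start; "moment": the same for the moment, N m; "gripper_width": finger opening in m.
Only numpy, scipy, OpenCV 4.12 (cv2) and the standard library are available. Lean on these libraries where they do the work, as an engineer would, in place of code of your own. Each camera call takes 0.05 s, during which the arm holds its last target. There are 200 camera calls.

### The job

On the trimming stand, bring the small lens over the specimen in place of the wide one. Twist the wing plug about an eighth of a turn in its seat to break its taper free, draw it out and stand it in one of the two holes of the grey block; then lift the lens arm off its pivot pin, lay it flat on the rubber pad and let go, take it again by its wide-lens half (the free half once it is back) and refit it on the pin turned end for end, fully down in its seat. Last, set the plug fully home in the pin again; drop nothing, and leave the other things on the bench alone.

Things in the scene. Friction and masses are not known exactly. Their poses are not given: they have to be found in the camera images.
- stand: Trimming stand, fixed: dark base plate 185 x 130 x 14 mm, steel column, black head 44 x 50 mm. Origin under the column on the bench; x points from the column to the specimen, z up. The head's top is a channel along x, floor 80 mm above the bench, between cheeks 10 mm high and 38 mm apart. Fingers have room below and beside the arm's free half (at -x of the column): hold it there.
- pin_top (a point): Centre of the top of the pivot pin that stands in the middle of the channel, 97 mm above the bench; axes as the stand's. Pin: 20 mm in diameter, 17 mm tall, end coned to 17 mm, with a 14 mm bore down its middle for the plug.
- specimen (a point): Tip of the resin block in the specimen holder, 80 mm from the pin along the stand's x, 66 mm above the bench; the lens in use is straight above, its rim 14 mm higher. A small lamp stands 46 mm either side of it, 111 mm tall.
- plug_wing (a point): Centre of the wing grip of the steel taper plug (140 g): an upright bar 34 mm long (its x), 10 mm thick (its y), 32 mm tall (z up), on a round collar 32 mm across, 5 mm thick, whose top is 16 mm below this point. At the start the plug is jammed in the pin, wing across the arm, collar on the arm's hub, so that the arm cannot come off.
- plug_collar (a point): Centre of the collar's underside, 21 mm below plug_wing, same axes. Home is 1 mm above pin_top. Below it the shank tapers from 13 to 7 mm in 32 mm. The jam holds against some 30 N straight up, but yields to about 0.1 N m of twist: turned 25 degrees either way the plug is loose and lifts out. Put back across the arm it needs a push of up to 30 N to go home; 30 degrees or more off that it drops in.
- wing_end (a point): One end of the wing, 17 mm from the plug's axis.
- hub_mid (a point): Middle of the lens arm's hub, on the axis of its eye, 9 mm above its flat underside. x points to the wide lens, z up. Aluminium, 160 g, 200 mm long; hub 44 x 34 x 18 mm with a 23 mm eye through it; bar 12 mm wide, 18 mm tall. At the start it lies in the channel, eye on the pin, x along the stand's x; at the end x must point against it. Play: 1.5 mm on the pin, 2 mm in the channel.
- wide_half (a point): Grip point on the bar between hub and wide lens, 37 mm from the eye's axis, at the bar's half height; the bare bar is 34 mm long here and 12 mm wide across y.
- small_half (a point): Grip point on the bar between hub and small lens, 37 mm from the eye's axis, at the bar's half height; 12 mm wide across y.
- small_lens (a point): Centre of the small lens, rim 32 mm across, 14 mm tall, 80 mm from the eye's axis; the wide lens, rim 48 mm across, lies as far the other way.
- block: Grey rest block, fixed, 100 x 56 x 44 mm (x, y, z), with two round holes 20 mm in diameter, 38 mm deep, 48 mm apart along x; the plug's shank drops loosely in and its collar lies on top. Origin under its middle. It and the pad stand on opposite sides of the stand, either way round.
- rest0 (a point): Mouth of one hole of the block, 44 mm above the bench.
- rest1 (a point): Mouth of the other hole of the block.
- pad_mid (a point): Middle of the top face of the flat black rubber pad, fixed, 225 x 190 x 4 mm (x, y, z).
- jar: Bystander: lidded glass jar, 52 mm across, 62 mm tall. Origin under its base.
- stain: Bystander: amber stain bottle, 38 mm across, 85 mm tall. Origin under its base.
- brush: Bystander: fine brush lying on the bench, 165 mm long.
- tweezers: Bystander: steel tweezers lying on the bench, 120 mm long.
- dish: Bystander: shallow glass dish, 90 mm across, 16 mm tall. Origin under its base.
- chuck: Bystander: spare steel specimen chuck, 22 mm across, 36 mm tall, standing on the bench.
- vial: Bystander: clear vial, 27 mm across, 50 mm tall, standing on the bench.
- lens_arm: The lens arm as a whole: origin under the middle of its eye, axes as hub_mid.
- plug: The taper plug as a whole: origin at plug_collar, axes as plug_wing.
- pad: The rubber pad as a whole: origin under its middle, x along its long side.
Not all that is in view belongs to the job. What is meant by the lens_arm is not red, and is the smaller of those in its own colour. Leave any turquoise look-alike of the plug alone.

How it is judged:
By the outcome, as a careful person would: the job done as asked, in the order asked, and still so for the second after the job is handed in, with the robot touching nothing.
It also fails if it takes over 72 s, if anything falls off the work surface, if the arm or the gripper's body presses on something with over 40 N, if the wrist force passes 120 N, or if a joint passes its speed limit or range.

## Working session

There is one attempt and no reset: what is moved stays moved. The work goes in short steps, each a Python script; the robot and the scene stay as the last script left them, time stands still between calls to the robot, and variables do not carry over. Pictures are saved under pics/ and viewed, about 8 in all and at most 12, crops included, and the job is handed in when it is done.

```bash
mkdir -p pics; ls; python3 - <<'E'
from rig import r,imaging
import cv2,numpy as np
for n in("scene","side","wrist"):
    c=imaging.get_calibration(n); im=imaging.grab_frame(n)
    cv2.imwrite(f"pics/{n}0.png",im[:,:,::-1])
    print(n,{k:np.round(v,3).tolist() for k,v in c.items()})
a=[cv2.imread(f"pics/{n}0.png") for n in("scene","side")]
s=r.sense();print(s)
E
```

```text
pics
scene {'fx': 400.489, 'fy': 400.489, 'cx': 281.25, 'cy': 205.364, 'k1': -0.062, 'R': [[0.172, 0.985, 0.004], [0.599, -0.101, -0.794], [-0.782, 0.139, -0.607]], 't': [-0.093, -0.201, 1.542]}
side {'fx': 484.375, 'fy': 484.375, 'cx': 282.367, 'cy': 214.47, 'k1': 0.017, 'R': [[-0.999, -0.031, -0.018], [-0.009, 0.694, -0.72], [0.035, -0.72, -0.693]], 't': [0.465, 0.091, 1.579]}
wrist {'fx': 316.86, 'fy': 316.86, 'cx': 278.011, 'cy': 210.244, 'k1': 0.019, 'R': [[1.0, 0.001, -0.002], [0.002, -0.954, 0.299], [-0.001, -0.299, -0.954]], 't': [-0.623, -0.04, 0.38]}
{'time_s': 0.15, 'q': array([ 0.03382055,  0.68978626, -0.19450072,  1.56609584,  0.15729788,
        0.90249856, -0.21510302]), 'qd': array([ 0.00122752, -0.00241223,  0.00165987, -0.00272343,  0.00088996,
        0.00025898, -0.00058604]), 'joint_efforts': array([-6.29315091e-04, -5.39936972e+01, -1.26815826e+00, -1.58719003e+01,
        9.24438267e-03,  6.49630194e-03,  1.79077297e-06]), 'eef_pos': array([ 6.24752479e-01, -4.31735763e-05,  4.04073062e-01]), 'ee_rot': array([-0.49961661, -0.50032383,  0.50037378, -0.49968529]), 'wrist_force': array([0.16671771, 0.19751097, 0.16841959]), 'moment': array([ 0.001913  ,  0.00453669, -0.015431  ]), 'gripper_width': 0.08545051501513874}
```

View pics/scene0.png

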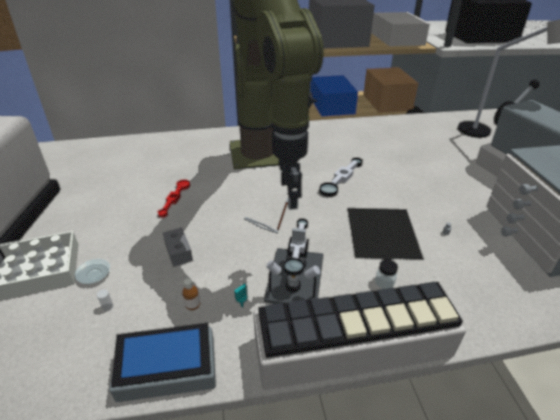

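View pics/side0.png

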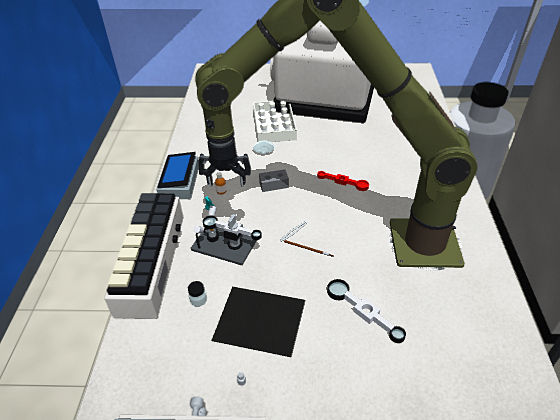

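The scene view shows the stand near (297,255), wide lens (293,268), small lens (302,225), block (178,245), pad (384,232). The turquoise decoy plug is at (241,293), with a bigger silver arm at (342,177) and a red arm at (175,197).

```bash
cat > h.py <<'E'
from rig import r,eoat,planner,imaging
import cv2,numpy as np
from scipy.spatial.transform import Rotation as Ro
from scipy.optimize import least_squares
def K(c): return np.array([[c["fx"],0,c["cx"]],[0,c["fy"],c["cy"]],[0,0,1.]]),np.array([c["k1"],0,0,0,0.])
def proj(c,P):
    k,d=K(c); return cv2.projectPoints(np.atleast_2d(np.float64(P)),cv2.Rodrigues(np.array(c["R"]))[0],np.array(c["t"],float),k,d)[0][:,0]
def ray(c,uv):
    k,d=K(c); p=cv2.undistortPoints(np.float64([[uv]]),k,d)[0,0]
    R=np.array(c["R"]); return -R.T@np.array(c["t"]), R.T@np.array([p[0],p[1],1])
def onz(c,uv,z):
    o,d=ray(c,uv); return o+d*(z-o[2])/d[2]
# tool down; yaw = world angle of jaw axis y
def ori(yaw):
    x=np.array([0,0,-1.]);y=np.array([np.cos(yaw),np.sin(yaw),0]);return Ro.from_matrix(np.c_[x,y,np.cross(x,y)]).as_quat()
def tcp(p,dz=0.155): return np.array([p[0],p[1],p[2]+dz])
E
python3 - <<'E'
from h import *
S=imaging.get_calibration("scene");D=imaging.get_calibration("side")
np.set_printoptions(precision=3,suppress=True)
for n,a,b,z in [("wide",(293,268),(210,222),.087),("small",(302,225),(256,235),.087),("block",(178,240),(274,177),.044),("pad",(384,232),(259,321),.004),("turq",(241,290),(208,202),.03),("jar",(388,268),(196,287),.06),("stain",(190,290),(220,182),.07)]:
    print(n,onz(S,a,z),onz(D,b,z))
for yaw in(np.pi/2,0,-np.pi/2,np.pi):
  for p in ([.72,.02,.45],[.62,.0,.42],[.66,.02,.42],[.66,.02,.25],[.7,.02,.25],[.8,.02,.25]): print(yaw,p,planner.ik(p,ori(yaw)))
print(Ro.from_quat(r.sense()["ee_rot"]).as_matrix())
E
```

```text
wide [0.699 0.    0.087] [0.694 0.002 0.087]
small [0.548 0.054 0.087] [0.544 0.057 0.087]
block [ 0.505 -0.278  0.044] [ 0.504 -0.277  0.044]
pad [0.525 0.309 0.004] [0.522 0.313 0.004]
turq [ 0.696 -0.126  0.03 ] [ 0.73  -0.154  0.03 ]
jar [0.714 0.236 0.06 ] [0.705 0.239 0.06 ]
stain [ 0.711 -0.242  0.07 ] [ 0.691 -0.216  0.07 ]
1.5707963267948966 [0.72, 0.02, 0.45] [ 0.179  0.848 -0.641  1.155  0.486  1.284  1.143]
1.5707963267948966 [0.62, 0.0, 0.42] [ 0.275  0.727 -0.65   1.55   0.488  1.032  1.063]
1.5707963267948966 [0.66, 0.02, 0.42] [ 0.22   0.783 -0.643  1.417  0.493  1.105  1.066]
1.5707963267948966 [0.66, 0.02, 0.25] [ 0.176  0.977 -0.541  1.55   0.639  0.798  0.944]
1.5707963267948966 [0.7, 0.02, 0.25] [ 0.171  1.024 -0.56   1.409  0.624  0.888  1.001]
1.5707963267948966 [0.8, 0.02, 0.25] [ 0.124  1.163 -0.587  0.994  0.596  1.132  1.156]
0 [0.72, 0.02, 0.45] [-0.009  0.794 -0.187  1.169  0.143  1.19  -0.194]
0 [0.62, 0.0, 0.42] [ 0.036  0.665 -0.198  1.563  0.152  0.928 -0.212]
0 [0.66, 0.02, 0.42] [-0.001  0.723 -0.192  1.43   0.15   1.002 -0.226]
0 [0.66, 0.02, 0.25]
[... 628 characters left out ...]
0.751 -1.448]
-1.5707963267948966 [0.8, 0.02, 0.25] [-0.174  1.134  0.254  1.02  -0.271  1.017 -1.491]
3.141592653589793 [0.72, 0.02, 0.45] [ 0.304  0.942 -1.019  1.147  0.77   1.426  2.544]
3.141592653589793 [0.62, 0.0, 0.42] [ 0.447  0.852 -1.058  1.54   0.775  1.214  2.396]
3.141592653589793 [0.66, 0.02, 0.42] [ 0.376  0.898 -1.04   1.407  0.782  1.277  2.423]
3.141592653589793 [0.66, 0.02, 0.25] [ 0.344  1.091 -0.93   1.54   0.979  1.029  2.276]
3.141592653589793 [0.7, 0.02, 0.25] [ 0.319  1.13  -0.934  1.399  0.957  1.096  2.361]
3.141592653589793 [0.8, 0.02, 0.25] [ 0.221  1.238 -0.928  0.985  0.912  1.275  2.591]
[[-0.001  1.     0.   ]
 [-0.     0.    -1.   ]
 [-1.    -0.001  0.   ]]
```

View pics/wrist0.png

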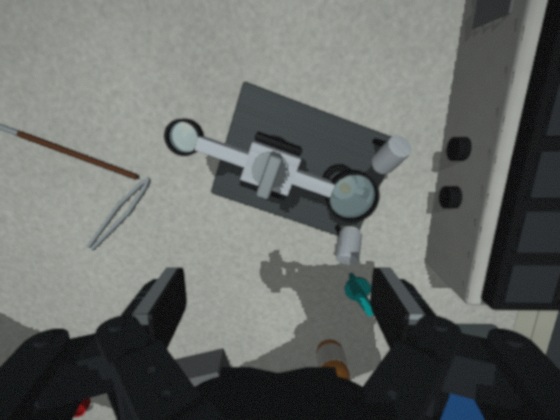

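Wrist view: small lens (184,137), wide lens (353,195), wing top about (268,173), hub around (270,165), block edge at (205,365). I'll fit the stand pose from these and overlay it.

```bash
cat >> h.py <<'E'
np.set_printoptions(precision=4,suppress=True)
def T(x,y,yaw,P):
    P=np.atleast_2d(np.float64(P)); c,s=np.cos(yaw),np.sin(yaw)
    return np.c_[x+c*P[:,0]-s*P[:,1],y+s*P[:,0]+c*P[:,1],P[:,2]]
def circ(x,y,z,d):
    a=np.linspace(0,2*np.pi,40);return np.c_[x+d/2*np.cos(a),y+d/2*np.sin(a),a*0+z]
def rect(x,y,z,a,b): return np.array([[x+i*a/2,y+j*b/2,z] for i,j in((1,1),(1,-1),(-1,-1),(-1,1),(1,1))])
def draw(im,c,polys,box,s,name):
    x0,y0,x1,y1=box; o=cv2.resize(im[y0:y1,x0:x1,::-1],None,fx=s,fy=s,interpolation=cv2.INTER_CUBIC)
    for P in polys:
        q=((proj(c,P)-[x0,y0]+.5)*s).astype(np.int32); cv2.polylines(o,[q],False,(0,0,255),1)
    cv2.imwrite(name,o)
E
python3 - <<'E'
from h import *
c=imaging.get_calibration("wrist"); im=imaging.grab_frame("wrist")
a=onz(c,(184,137),.094);b=onz(c,(353,195),.094)
print(a,b,np.linalg.norm(a-b),(a+b)/2,np.degrees(np.arctan2(*(b-a)[1::-1])),onz(c,(268,173),.135))
x,y=((a+b)/2)[:2];yaw=np.arctan2(*(b-a)[1::-1])
L=[circ(-.08,0,.094,.032),circ(.08,0,.094,.048),rect(0,0,.098,.044,.034),rect(0,0,.135,.01,.034),circ(0,0,.103,.032),rect(0,0,.09,.044,.05)]
draw(im,c,[T(x,y,yaw,p) for p in L],(150,90,400,250),3.2,"pics/w1.png")
E
```

```text
[0.5427 0.0549 0.094 ] [0.6918 0.0037 0.094 ] 0.15765245411242312 [0.6172 0.0293 0.094 ] -18.967850284516448 [0.616  0.0316 0.135 ]
```

View pics/w1.png

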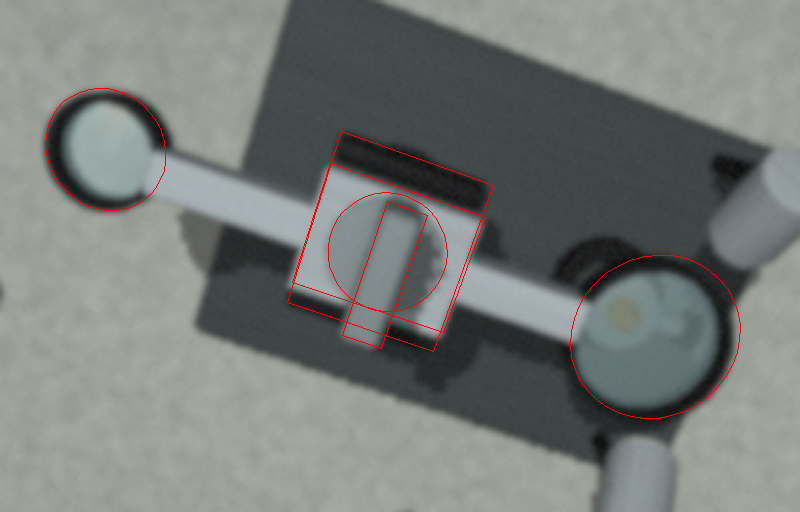

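The overlay matches lenses, hub and wing closely, so the pin is at (0.617, 0.029) with yaw −19.0°. Next: grip the wing, twist 45°, lift.

```bash
cat >> h.py <<'E'
PX,PY,SY=.6172,.0293,np.radians(-19.0)
rad=np.radians
def st(tag=""):
    s=r.sense(); R=Ro.from_quat(s["ee_rot"]).as_matrix()
    print(tag,"t",round(s["time_s"],2),"grasp",s["eef_pos"]+.155*R[:,0],"yaw",round(np.degrees(np.arctan2(R[1,1],R[0,1])),2),"F",s["wrist_force"],"M",s["moment"],"w",round(s["gripper_width"],4)); return s
E
python3 - <<'E'
from h import *
p=np.array([PX,PY,.126])
r.goto(tcp(p+[0,0,.04]),ori(SY)); r.movel(tcp(p),max_speed=.1); st("pre")
eoat.clamp(); st("clamp")
r.goto(tcp(p),ori(SY+rad(45))); st("twist")
if r.movel(tcp(p+[0,0,.012]),max_speed=.05,threshold=20): print("STUCK")
else: r.movel(tcp(p+[0,0,.075]),max_speed=.2)
st("up")
E
```

```text
pre t 1.2 grasp [0.6179 0.0289 0.1267] yaw -19.02 F [-0.1307 -0.2073  0.5603] M [-0.0223 -0.051   0.0296] w 0.0851
clamp t 1.88 grasp [0.6175 0.0293 0.1263] yaw -19.0 F [-1.2989 -0.1968  2.6945] M [-0.0253 -0.028  -0.0038] w 0.0088
twist t 2.47 grasp [0.6169 0.0289 0.1262] yaw 25.81 F [-1.2515 -1.3648  5.7309] M [-0.1886  0.3894  0.0645] w 0.0091
up t 3.33 grasp [0.6169 0.0292 0.2007] yaw 25.99 F [-1.0909  0.6964 -1.8411] M [-0.0185  0.0702  0.0146] w 0.009
```

```bash
python3 - <<'E'
from h import *
r.goto([.53,-.335,.42],ori(rad(26))); r.hold(.2)
st(); c=imaging.get_calibration("wrist"); im=imaging.grab_frame("wrist")
import pickle; pickle.dump((c,im),open("b.pkl","wb"))
cv2.imwrite("pics/b0.png",im[:,:,::-1])
E
```

```text
t 4.94 grasp [ 0.5308 -0.3335  0.2649] yaw 26.14 F [ 0.5904  0.0011 -1.2829] M [-0.0339  0.0231 -0.0009] w 0.0091
```

View pics/b0.png

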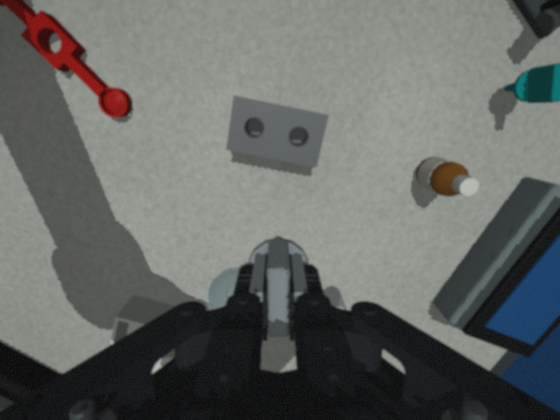

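Plug hangs upright in the jaws; block holes at (255,127) and (299,136).

```bash
python3 - <<'E'
from h import *
import pickle; c,im=pickle.load(open("b.pkl","rb"))
a=onz(c,(255,127),.044);b=onz(c,(299,136),.044)
print(a,b,np.linalg.norm(a-b)); cor=[onz(c,u,.044) for u in((236,96),(328,114),(317,167),(229,149))]; print(np.mean(cor,0),np.linalg.norm(cor[0]-cor[1]),np.linalg.norm(cor[1]-cor[2]))
assert abs(np.linalg.norm(a-b)-.048)<.004
yaw=rad(26)
r.goto(tcp([a[0],a[1],.135]),ori(yaw)); r.movel(tcp([a[0],a[1],.080]),max_speed=.12); st("near")
print(r.movel(tcp([a[0],a[1],.069]),max_speed=.02,threshold=4)); st("down")
eoat.open_gripper(); st("open")
s=r.sense(); r.movel(s["eef_pos"]+[0,0,.08],max_speed=.2)
r.goto([a[0],a[1]-.05,.40],ori(0)); r.hold(.1)
c=imaging.get_calibration("wrist"); im=imaging.grab_frame("wrist")
y=np.arctan2(b[1]-a[1],b[0]-a[0])
L=[T(0,0,0,circ(a[0],a[1],.049,.032)),T(0,0,0,circ(b[0],b[1],.044,.02)),T(a[0],a[1],yaw,rect(0,0,.081,.01,.034))]
p=proj(c,a)[0].astype(int);draw(im,c,L,(p[0]-90,max(p[1]-80,0),p[0]+110,p[1]+70),3,"pics/b1.png")
print(r.sense()["time_s"])
E
```

```text
[ 0.4817 -0.2898  0.044 ] [ 0.5276 -0.2775  0.044 ] 0.0474627474597469
[ 0.5056 -0.284   0.044 ] 0.0966372421242331 0.05613618356790975
near t 6.23 grasp [ 0.4827 -0.2903  0.0808] yaw 25.99 F [ 0.3077 -0.0793 -0.2707] M [ 0.0086 -0.0216 -0.0077] w 0.0091
True
down t 6.68 grasp [ 0.482  -0.29    0.0722] yaw 25.99 F [-1.2033  0.0689  6.0456] M [ 0.0094  0.0725 -0.0137] w 0.009
open t 7.41 grasp [ 0.4813 -0.2897  0.0715] yaw 25.99 F [0.2203 0.1027 0.2487] M [-0.0015 -0.0047  0.0136] w 0.0852
8.6083
```

View pics/b1.png

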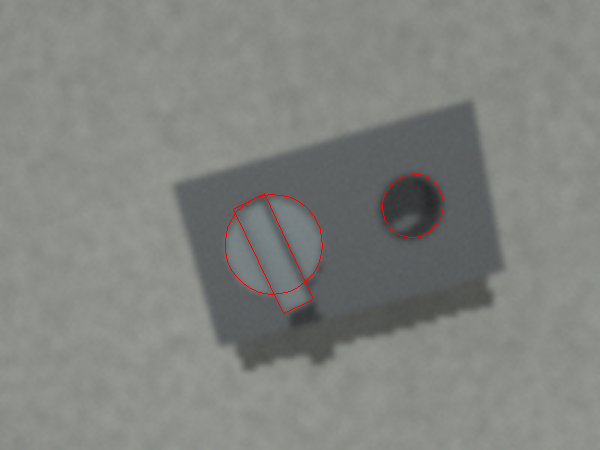

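Plug stands on the block exactly at the outline. Now pad pose from the two fixed cameras.

```bash
python3 - <<'E'
from h import *
for n in("scene","side"):
    c=imaging.get_calibration(n); im=cv2.imread(f"pics/{n}0.png")
    g=im.max(2)<60; u=np.round(proj(c,[.523,.311,.004])[0]).astype(int)
    k,lab=cv2.connectedComponents(g.astype(np.uint8)); m=(lab==lab[u[1],u[0]]).astype(np.uint8)
    m=cv2.morphologyEx(m,cv2.MORPH_OPEN,np.ones((7,7)))
    cn=max(cv2.findContours(m,0,2)[0],key=cv2.contourArea)[:,0]
    P=np.array([onz(c,q,.004)[:2] for q in cn.astype(float)]).astype(np.float32)
    print(n,cv2.contourArea(cn),cv2.minAreaRect(P*1000)); 
E
```

```text
scene 3008.5 ((552.972412109375, 298.46197509765625), (181.0006103515625, 275.09283447265625), 78.37643432617188)
side 4337.0 ((521.2315673828125, 306.79974365234375), (189.71890258789062, 223.1341094970703), 78.3465805053711)
```

Pad from the side view: centre (0.521, 0.307), 190×223 mm, long axis at −11.7°; sizes agree (the scene estimate merged with the jar). Now grip the small half, lift, and lay it along the pad.

```bash
cat >> h.py <<'E'
PADX,PADY,PADYAW=.5212,.3068,rad(-11.65)
E
python3 - <<'E'
from h import *
g=T(PX,PY,SY,[-.037,0,.102])[0]; o=ori(SY+np.pi/2)
r.goto(tcp(g+[0,0,.10]),o); r.movel(tcp(g),max_speed=.15); st("pre")
eoat.clamp(); st("clamp")
stuck=r.movel(tcp(g+[0,0,.025]),max_speed=.05,threshold=15); st("lift"+str(stuck))
if not stuck:
    r.movel(tcp(g+[0,0,.08]),max_speed=.15)
    h=T(PADX,PADY,PADYAW,[-.037,0,.026])[0]
    r.goto(tcp(h+[0,0,.10]),ori(PADYAW+np.pi/2)); r.movel(tcp(h+[0,0,.012]),max_speed=.12);st("above")
    print(imaging.get_calibration("side")["fx"]); im=imaging.grab_frame("side"); cv2.imwrite("pics/s1.png",cv2.resize(im[180:380,130:400,::-1],None,fx=2.9,fy=2.9))
E
```

```text
pre t 10.9 grasp [0.5828 0.0413 0.1027] yaw 70.98 F [ 1.0328 -0.0662 -0.3318] M [-0.0781 -0.03   -0.0009] w 0.0855
clamp t 11.57 grasp [0.5823 0.0412 0.1023] yaw 70.99 F [-1.1113 -0.0313  3.9449] M [-0.1383  0.148  -0.0065] w 0.0101
liftFalse t 12.22 grasp [0.5821 0.0412 0.1271] yaw 71.0 F [ 0.0006 -0.303  -2.1447] M [ 0.0305  0.0521 -0.023 ] w 0.0101
above t 14.75 grasp [0.4855 0.3145 0.0386] yaw 78.33 F [-0.4232 -0.0008 -1.6321] M [-0.0217  0.1145 -0.0838] w 0.0096
484.37533063571146
```

View pics/s1.png

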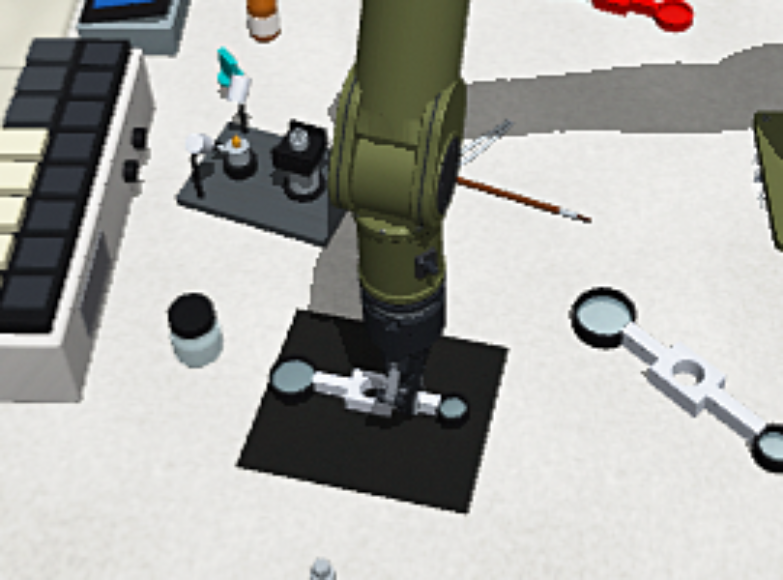

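Arm held level just over the pad, lens discs at (295,378) and (453,408) in the crop, pad underneath. Lower it, release, then verify with the wrist camera.

```bash
python3 - <<'E'
from h import *
h=T(PADX,PADY,PADYAW,[-.041,0,.026])[0]
r.movel(tcp(h+[0,0,.008]),max_speed=.05)
print(r.movel(tcp(h-[0,0,.004]),max_speed=.015,threshold=3)); s=st("down")
eoat.open_gripper(); s2=st("open")
np.save("lay.npy",s["eef_pos"])
r.movel(s2["eef_pos"]+[0,0,.1],max_speed=.2)
# look: put camera over hub
q=ori(PADYAW+np.pi/2); hub=T(PADX,PADY,PADYAW,[.045,0,.40])[0]
r.goto(hub,q); r.hold(.15)
c=imaging.get_calibration("wrist"); im=imaging.grab_frame("wrist")
hx,hy=T(s["eef_pos"][0],s["eef_pos"][1],PADYAW,[.037,0,0])[0][:2]; print("hub pred",hx,hy)
L=[circ(-.08,0,.018,.032),circ(.08,0,.018,.048),rect(0,0,.022,.044,.034),circ(0,0,.022,.023)]
draw(im,c,[T(hx,hy,PADYAW,p) for p in L]+[T(PADX,PADY,PADYAW,rect(0,0,.004,.225,.19))],(100,0,460,330),1.8,"pics/p1.png")
cv2.imwrite("pics/p1raw.png",im[:,:,::-1]); import pickle; pickle.dump((c,im),open("p.pkl","wb")); print(r.sense()["time_s"])
E
```

```text
True
down t 15.62 grasp [0.4811 0.3151 0.0263] yaw 78.35 F [ 0.1192 -0.7492  4.4755] M [-0.0619 -0.0079 -0.0163] w 0.0108
open t 16.34 grasp [0.4805 0.3145 0.0256] yaw 78.34 F [-0.1166  0.3749  0.0391] M [-0.0328  0.0393 -0.0216] w 0.0854
hub pred 0.5172952955033612 0.3076234254625082
17.8333
```

View pics/p1.png

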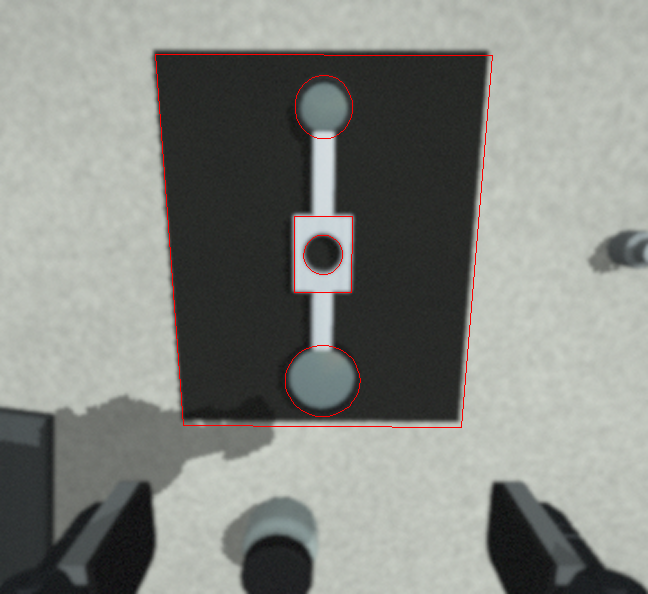

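Arm lies flat on the pad; hub, eye and lenses fall on the prediction within a millimetre. Regrip the wide half and refit turned round.

```bash
python3 - <<'E'
from h import *
hx,hy=.5173,.3076
g=T(hx,hy,PADYAW,[.037,0,.026])[0]; o=ori(PADYAW+np.pi/2)
r.goto(tcp(g+[0,0,.08]),o); r.movel(tcp(g),max_speed=.12); st("pre")
eoat.clamp(); st("clamp")
r.movel(tcp(g+[0,0,.17]),max_speed=.2)
f=T(PX,PY,SY,[-.037,0,0])[0]; o=ori(SY-np.pi/2)
r.goto(tcp(f+[0,0,.20]),o); r.movel(tcp(f+[0,0,.126]),max_speed=.1); r.hold(.2); st("hover")
print(r.movel(tcp(f+[0,0,.1005]),max_speed=.02,threshold=8)); st("down")
im=imaging.grab_frame("side"); 
a=cv2.resize(im[190:270,160:300,::-1],None,fx=5,fy=5,interpolation=2); cv2.imwrite("pics/s2.png",a)
E
```

```text
pre t 19.27 grasp [0.5541 0.3006 0.0268] yaw 78.34 F [ 0.1601 -0.7031  0.5894] M [0.0241 0.035  0.0197] w 0.0856
clamp t 19.93 grasp [0.5537 0.3003 0.0263] yaw 78.35 F [ 0.4814 -1.0141  3.3005] M [-0.0959  0.0615  0.0324] w 0.0101
hover t 23.44 grasp [0.5826 0.0413 0.1266] yaw -108.99 F [ 0.4693  0.3364 -1.6574] M [-0.0228  0.0412 -0.0202] w 0.0103
True
down t 24.55 grasp [0.5822 0.041  0.1022] yaw -109.02 F [0.0616 0.6405 4.8506] M [ 0.0416  0.0087 -0.0155] w 0.0104
```

Contact at 0.1022, exactly the seat height. Release and look.

```bash
python3 - <<'E'
from h import *
eoat.open_gripper(); s=st("open")
r.movel(s["eef_pos"]+[0,0,.12],max_speed=.2)
r.goto([.6,-.02,.40],ori(0)); r.hold(.15)
c=imaging.get_calibration("wrist"); im=imaging.grab_frame("wrist")
L=[circ(.08,0,.094,.032),circ(-.08,0,.094,.048),rect(0,0,.098,.044,.034),circ(0,0,.098,.023),circ(0,0,.097,.017),circ(0,0,.097,.014)]
p=proj(c,[PX,PY,.09])[0].astype(int)
draw(im,c,[T(PX,PY,SY,q) for q in L],(p[0]-125,max(p[1]-90,0),p[0]+125,p[1]+80),3.2,"pics/w2.png");print(r.sense()["time_s"])
E
```

```text
open t 25.32 grasp [0.5814 0.041  0.1013] yaw -109.02 F [-0.6668  0.5266 -0.2946] M [ 0.0334 -0.0404  0.0624] w 0.0855
27.6333
```

View pics/w2.png

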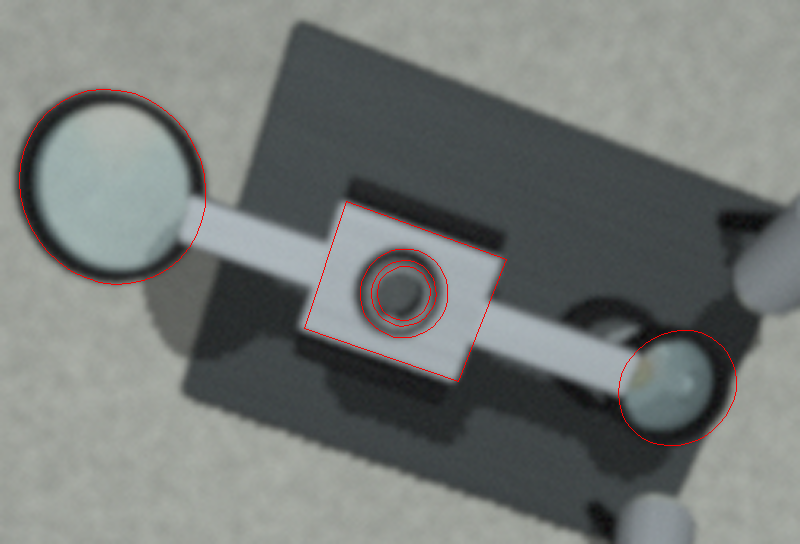

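Turned arm is seated: hub at (403,292), small lens (678,387) over the specimen, bore centred within ~1 mm. Now bring back the plug.

```bash
python3 - <<'E'
from h import *
a=np.array([.4817,-.2898,.072]); o=ori(rad(26))
r.goto(tcp(a+[0,0,.09]),o); r.movel(tcp(a),max_speed=.12); st("pre")
eoat.clamp(); st("clamp")
if r.movel(tcp(a+[0,0,.05]),max_speed=.08,threshold=12): print("STUCK")
r.movel(tcp(a+[0,0,.15]),max_speed=.2); st("lift")
p=np.array([PX-.0005,PY+.0003,.126])
r.goto(tcp(p+[0,0,.075]),o); r.movel(tcp(p+[0,0,.036]),max_speed=.1); r.hold(.2); st("hover")
print(r.movel(tcp(p-[0,0,.003]),max_speed=.025,threshold=10)); st("down")
E
```

```text
pre t 29.7 grasp [ 0.4822 -0.29    0.0726] yaw 26.01 F [-0.1221 -0.5373 -0.4356] M [-0.0308  0.0082 -0.0134] w 0.0857
clamp t 30.38 grasp [ 0.4818 -0.2899  0.0722] yaw 26.0 F [-0.9605  0.6071  3.1557] M [0.0697 0.1406 0.0086] w 0.0091
lift t 31.8 grasp [ 0.481  -0.2893  0.221 ] yaw 26.01 F [-0.0352 -0.5877 -2.0677] M [0.0244 0.0193 0.0034] w 0.0093
hover t 33.85 grasp [0.6173 0.0295 0.1628] yaw 25.99 F [ 0.3391  0.1032 -1.0309] M [0.0681 0.0222 0.0308] w 0.0086
True
down t 35.14 grasp [0.6166 0.0296 0.1263] yaw 26.0 F [-0.2308  0.079   4.9604] M [0.0021 0.1111 0.0051] w 0.009
```

Height 0.1263, the same as when it was first gripped at home. A short press, release, retreat, final look.

```bash
python3 - <<'E'
from h import *
p=np.array([PX-.0005,PY+.0003,.126])
print(r.movel(tcp(p-[0,0,.004]),max_speed=.02,threshold=12)); st("press")
eoat.open_gripper(); s=st("open")
r.movel(s["eef_pos"]+[0,0,.10],max_speed=.2)
r.goto([.6,-.02,.40],ori(0)); r.hold(.15)
c=imaging.get_calibration("wrist"); im=imaging.grab_frame("wrist")
L=[circ(.08,0,.094,.032),circ(-.08,0,.094,.048),rect(0,0,.098,.044,.034),circ(0,0,.103,.032)]
p=proj(c,[PX,PY,.09])[0].astype(int)
D=[T(PX,PY,SY,q) for q in L]+[T(PX,PY,rad(26),rect(0,0,.135,.01,.034))]
draw(im,c,D,(p[0]-125,max(p[1]-90,0),p[0]+125,p[1]+80),2.2,"pics/w3.png")
cs=imaging.get_calibration("side"); ims=imaging.grab_frame("side"); q=proj(cs,[PX,PY,.09])[0].astype(int)
draw(ims,cs,[],(q[0]-50,q[1]-40,q[0]+60,q[1]+35),5,"pics/w4.png")
A=cv2.imread("pics/w3.png");B=cv2.imread("pics/w4.png");W=550;B=B[:,:W];A=A[:,:W]
cv2.imwrite("pics/fin.png",cv2.resize(np.vstack([A,B]),None,fx=.78,fy=.78,interpolation=cv2.INTER_AREA));print(A.shape,B.shape,r.sense()["time_s"])
E
```

```text
True
press t 35.35 grasp [0.6167 0.0296 0.1262] yaw 25.99 F [-1.3954 -0.6462  5.3453] M [-0.0313  0.1333  0.0232] w 0.0091
open t 36.08 grasp [0.6158 0.0297 0.1251] yaw 25.99 F [ 0.4293 -1.1097 -0.111 ] M [-0.0457  0.0295  0.0606] w 0.0856
(374, 550, 3) (375, 550, 3) 37.3417
```

View pics/fin.png

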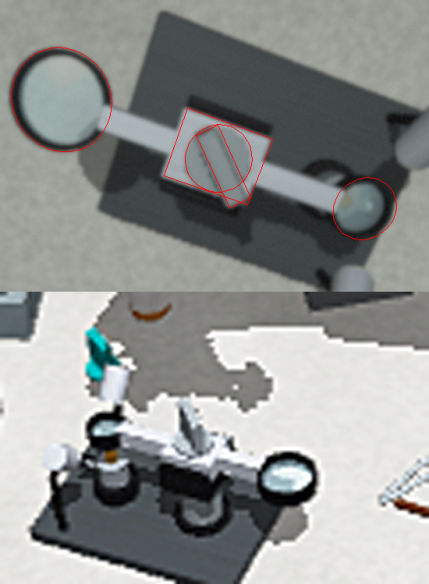

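Plug collar and wing lie on the home outline (218,165), the wide lens is now on the free side, and the small lens is over the specimen. Handing in.

```bash
python3 -c "
from h import *
r.finish_job(); print(r.sense()['time_s'])"
```

```text
the job is handed in; nothing more can be done
the job is handed in; nothing more can be done
```

The job is done and handed in after about 37 s on the robot's clock; the small lens is now over the specimen.

**What I did**
- I twisted the plug 45°, drew it out and stood it in a hole of the block.
- I lifted the arm by its small-lens half, laid it flat on the pad and let go. Then I took it by its wide-lens half and refitted it turned end for end.
- I put the plug back in the pin with its wing 45° off the across-the-arm line, where it drops in freely. It is therefore not jammed the way it was at the start.

**Last checks**
- **Lens arm:** it touched down in its seat at grasp height 0.1022 m, against 0.1023 m when first gripped.
- **Plug:** it went home at 0.1262 m after a light press, against 0.1263 m at the start.
- **Pictures:** in the final wrist picture the hub, both lenses, the collar and the wing lie within about 1 mm of their expected outlines.
- **Forces:** every wrist force reading I took stayed below 7 N.
- **Other objects:** I never aimed at the other things on the bench, but I did not check each one at the end.

**Disagreement:** the scene camera's outline of the pad had merged with the jar, so I dropped it. I used the side camera's outline, which matched the given pad size, and the wrist view later agreed with it.

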